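Lay the chopsticks on their rest and put away the stray cutlery

TASK

Finish laying the set-meal tray: lay both chopsticks side by side, uncrossed and straight across the white porcelain rest, thick ends down on the tray floor and thin ends resting on the rest and poking one to four centimetres past it towards the short end of the tray that it is nearest to. Put the stray spoon and fork away, each flat in the wooden box that already holds one of its kind. Leave the bowls and the little dish where they are.

Things in the scene. Friction and masses are not known exactly. Their poses are not given: they have to be found in the camera images.
- stick_a: One of two identical reddish-brown wooden chopsticks, 210 mm long, square in section, tapering from 9 mm (thick end) to 6.5 mm (thin end). Origin: middle of its length, on its underside. Its +x axis points to the thin end, z up. It starts flat on the table; 8 mm wide at the origin, which is a good place to grip it. 18 g.
- stick_b: One of two identical reddish-brown wooden chopsticks, 210 mm long, square in section, tapering from 9 mm (thick end) to 6.5 mm (thin end). Interchangeable with stick_a in looks; both are laid. Origin: middle of its length, on its underside. Its +x axis points to the thin end, z up. It starts flat on the table; 8 mm wide at the origin, which is a good place to grip it. 18 g.
- stick_a_tip (a point): Centre of stick_a's thin end face, 105 mm along +x from its origin, 3 mm above its underside.
- stick_a_butt (a point): Centre of stick_a's thick end face, 105 mm along -x from its origin, 4.5 mm above its underside.
- stick_b_tip (a point): Centre of stick_b's thin end face, as for stick_a.
- stick_b_butt (a point): Centre of stick_b's thick end face, as for stick_a.
- rest: Fixed white porcelain bar on the tray floor, 80 mm long (its x), 16 mm wide (y), 14 mm high, with a 6 mm wide lip at each end 4 mm higher (68 mm of flat top between). Origin: centre of its underside, on the tray floor. Chopsticks lie along its y: thin ends past its -y side (near short end of the tray), thick ends on the tray floor on its +y side. 34 mm between them leaves finger room.
- tray: Fixed dark lacquered tray, 320 mm (its x) by 360 mm (its y), origin at the centre of its underside. Floor 8 mm thick; rim 8 mm wide, its top 20 mm above the table. The rest stands near the +x long side, towards the -y short end; the bowls stand in a row along the -x long side.
- spoon: Loose steel spoon, 156 mm long, round bowl 36 mm wide. Origin: middle, at the level it lies on; +x points to the bowl, z up. The handle is arched: around the origin it is 12 mm wide and spans 5 to 11 mm above the table; grip it there. 45 g.
- spoon_head (a point): Middle of the spoon's bowl, 75 mm along +x from its origin.
- spoon_end (a point): End of the spoon's handle, 77 mm along -x from its origin.
- fork: Loose steel fork, 166 mm long, four tines, head 26 mm wide. Origin: middle, at the level it lies on; +x points to the tines, z up. Handle as the spoon's: around the origin 12 mm wide, spanning 5 to 11 mm above the table; grip it there. 45 g.
- fork_head (a point): Head of the fork, 75 mm along +x from its origin.
- fork_end (a point): End of the fork's handle, 77 mm along -x from its origin.
- spoon_box: Fixed open wooden box for spoons, 210 mm (its x) by 90 mm (its y) outside, 40 mm high, walls and floor 5 mm; origin at the centre of its underside. A spoon already lies fixed in it along its +y wall. The two boxes are alike but for what lies in them, and may have swapped places.
- fork_box: Fixed open wooden box for forks, like the spoon box in every size; a fork already lies fixed in it along its +y wall.
- rice_bowl: Bystander: stone-grey rice bowl, 104 mm across, 55 mm high, on the tray. Origin: centre of its foot.
- soup_bowl: Bystander: dark red soup bowl, 92 mm across, 60 mm high, on the tray. Origin: centre of its foot.
- dish: Bystander: small white eight-sided dish, 82 mm across, 31 mm high, on the tray. Origin: centre of its foot.
There are look-alikes about, which are no part of the job. Leave any green look-alike of the fork alone.

How it is judged:
By the outcome, as a careful person would: the job done as asked, in the order asked, and still so for the second after the job is handed in, with the robot touching nothing.
It also fails if it takes over 72 s, if anything falls off the work surface, if the arm or the gripper's body presses on something with over 40 N, if the wrist force passes 120 N, or if a joint passes its speed limit or range.

ROBOT

A 7-joint arm with a two-finger parallel gripper is mounted at the origin on the work surface. World frame = base frame: x ahead of the robot, y to its left, z up, the work surface at z = 0. Lengths are in m, angles in rad, forces in N, time in s.
With the tool pointing down it reaches from about 0.425 to 0.875 m from the base axis. Payload 8.4 kg.
Tool frame: the origin (TCP) lies on the centre line of the jaws, within the pads' length; the fingertips stand 22 mm ahead of it and the grasp point (between the pads) lies 3 mm ahead of it; z points along the fingers, x is the direction in which the jaws open and shut, and the axes are right-handed (so a half turn about z gives the same grasp; the last joint's range is limited). The gripper opens to 87 mm and grips with 3 to 60 N. Pads are 19 mm wide; open, the fingers measure 117 mm over their backs; the gripper's body (75 mm by 190 mm) begins 51 mm behind the grasp point.
Start: joints at [-1.449, 0.333, 0.04, 1.465, -0.013, 1.343, -0.059], TCP at [0.142, 0.634, 0.245] pointing down, gripper open.
Joint ranges: [-2.58, 2.58], [-0.38, 2.09], [-1.3, 1.39], [0.25, 2.4], [-1.5, 4.64], [0.08, 2.09], [-2.65, 2.65]. Speed limits (rad/s): [2.22, 2.22, 2.79, 2.79, 3.14, 3.14, 3.14].

INTERFACE

Orientations are given as a rotation vector (axis times angle).
In Python, from cell import monitor, imaging, order gives the robot as it stands.
- The arm moves only by the shell command python3 -m pendant 'ROWS' [FORCE]. ROWS is JSON, a list of rows, each a list of 7 numbers: the shift along the tool's x, y, z in m, then the turn, a rotation vector about the tool's x, y, z in rad, then the gripper's target within -1 to 1 (shut at 1, half-way at 0, fully open at -1). In form: [[dx, dy, dz, ax, ay, az, hand], ...]. A call has 1 to 5 rows; each row is the pose to reach, as a shift and turn from the pose measured when the call began, along the tool's axes at that moment; what a row does not reach only later rows make up. A row lasts 1/8 s, in which the tool goes at most 62.5 mm and 10.7 degrees, less where a joint would pass 70% of its speed; a pose out of reach is approached as far as the arm can. A call with a gripper value outside its range is refused whole. The fingers move at their own pace and stop on an object; FORCE is the grip in N (left out, the last holds). Time passes only in rows, so rows that repeat a pose let the fingers close. It gives the time, the measured TCP pose, the force and the opening at its end, in the units of the state.
- monitor.read_state(): the state, without advancing time (a new reading comes with each control period).
- imaging.capture(name): name is "scene" or "side" or "wrist"; returns the picture (384x512x3 uint8, red, green, blue); there is no depth.
- imaging.get_calibration(name): a dict with "intrinsics" (3x3 intrinsics, pixels), "xyz" and "orientation" of the camera in the world. Camera axes: x right, y down, z forward; pixel columns grow to the right and rows downward; lengths in m; the calibration is good to about 2 mm. A picture is of the moment at which its call begins: read the wrist's pose just before it. get_calibration takes no time and is no camera call; for the wrist camera it gives the pose at the moment of the call.
- order.hand_in(): hands the job in, once; it reports no verdict.
The state is a dict: "t": time; "joint_positions": joint angles; "joint_vel": joint speeds; "effort": joint torques, N m; "tool_pos": TCP position; "tool_rot": TCP orientation; "wrist_force": force on the tool from outside, world axes, zero at the start; "ft_torque": the same for the moment, N m; "opening": finger opening in m.
Only numpy, scipy, OpenCV 4.12 (cv2) and the standard library are available. Lean on these libraries where they do the work, as an engineer would, in place of code of your own. Each camera call takes 0.05 s, during which the arm holds its last target. There are 200 camera calls.

## Working session

There is one attempt and no reset: what is moved stays moved. The work goes in short steps, Python scripts to look and compute and a shell command to move; the robot and the scene stay as the last step left them, time stands still between calls to the robot, and variables do not carry over. Pictures are saved under pics/ and viewed, about 8 in all and at most 12, crops included, and the job is handed in when it is done.

```bash
mkdir -p pics; ls; python3 - <<'E'
from cell import monitor, imaging, order
import cv2,numpy as np
s=monitor.read_state(); print(s['t'],s['tool_pos'],s['tool_rot'],s['opening'])
for n in ['scene','side']:
    im=imaging.capture(n); cv2.imwrite(f'pics/{n}0.png',im[:,:,::-1])
    c=imaging.get_calibration(n); print(n,c)
print(imaging.get_calibration('wrist'))
E
```

```text
pics
0.0 [0.14228805 0.63379467 0.24367799] [ 2.45180033e+00  1.96248155e+00 -1.83914570e-03] 0.08689066720171884
scene {'intrinsics': array([[445.96702195,   0.        , 255.94762886],
       [  0.        , 445.96702195, 195.17715462],
       [  0.        ,   0.        ,   1.        ]]), 'xyz': array([1.54943344, 0.24170567, 0.89478756]), 'orientation': array([-1.58931682, -1.82121405,  0.8812164 ])}
side {'intrinsics': array([[364.78569235,   0.        , 258.20570179],
       [  0.        , 364.78569235, 190.29738943],
       [  0.        ,   0.        ,   1.        ]]), 'xyz': array([0.22727139, 0.80651475, 0.77218267]), 'orientation': array([-0.4776008 ,  2.70658844, -1.15607118])}
{'intrinsics': array([[288.07155224,   0.        , 259.0653203 ],
       [  0.        , 288.07155224, 192.37523287],
       [  0.        ,   0.        ,   1.        ]]), 'xyz': array([0.07681962, 0.64783103, 0.38308687]), 'orientation': array([2.29634482, 1.83756751, 0.22316757])}
```

View pics/scene0.png

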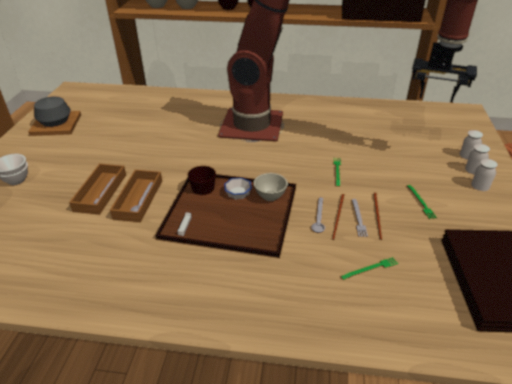

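View pics/side0.png

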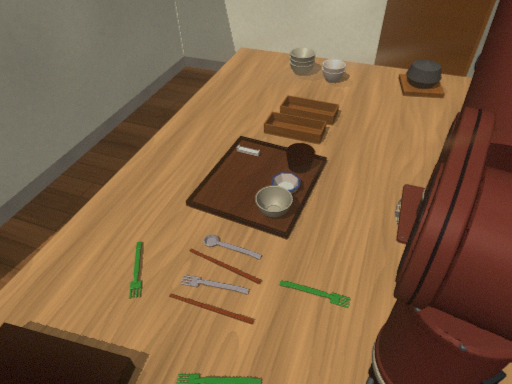

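The scene view shows the boxes at left (100,187) and (137,195), the tray around (230,212) with the rest at (184,223), and the spoon (319,215), stick (338,216), fork (359,217) and stick (378,216). The green forks are decoys. Next I'll take rough positions and plan a wrist view.

```bash
cat > h.py <<'E'
from cell import monitor, imaging, order
import cv2,numpy as np
from scipy.spatial.transform import Rotation as R
def world(cal,uv,z):
    "pixels -> world points on the plane at height z"
    uv=np.atleast_2d(np.array(uv,float)); K=cal['intrinsics']
    d=R.from_rotvec(cal['orientation']).apply(np.c_[uv,np.ones(len(uv))]@np.linalg.inv(K).T)
    o=cal['xyz']; zz=np.broadcast_to(z,len(uv))
    return o+d*((zz-o[2])/d[:,2])[:,None]
def pix(cal,p):
    p=np.atleast_2d(p); q=R.from_rotvec(cal['orientation']).inv().apply(p-cal['xyz'])@cal['intrinsics'].T
    return q[:,:2]/q[:,2:]
def rel(p,yaw=None):
    "tool-frame shift to world TCP p"
    s=monitor.read_state(); r=R.from_rotvec(s['tool_rot'])
    return r.inv().apply(np.array(p)-s['tool_pos'])
E
python3 - <<'E'
from h import *
c=imaging.get_calibration('scene')
names=dict(spoonh=(317,228),spoone=(320,199),s1a=(342,194),s1b=(335,238),forkh=(362,232),forke=(354,201),s2a=(375,193),s2b=(380,238),tr1=(188,173),tr2=(297,181),tr3=(279,252),tr4=(160,237),rest1=(188,212),rest2=(181,234),bl=(100,187),br=(137,195))
for k,v in names.items(): print(k,world(c,v,0.01 if k[0]!='b' else .005)[0].round(3))
c=imaging.get_calibration('side')
for k,v in dict(spoonh=(211,241),spoone=(261,258),s1a=(260,282),s1b=(190,250),forkh=(185,282),forke=(249,292),s2a=(252,321),s2b=(170,295),rest1=(237,149),rest2=(259,155)).items(): print(k,world(c,v,.01)[0].round(3))
w=imaging.get_calibration('wrist'); r=R.from_rotvec(monitor.read_state()['tool_rot']); print(r.as_matrix().round(2)); print(r.inv().apply(w['xyz']-monitor.read_state()['tool_pos']), (r.inv()*R.from_rotvec(w['orientation'])).as_matrix().round(2))
E
```

```text
spoonh [0.588 0.277 0.01 ]
spoone [0.453 0.282 0.01 ]
s1a [0.419 0.35  0.01 ]
s1b [0.623 0.329 0.01 ]
forkh [0.588 0.405 0.01 ]
forke [0.45  0.387 0.01 ]
s2a [0.401 0.454 0.01 ]
s2b [0.606 0.454 0.01 ]
tr1 [ 0.371 -0.164  0.01 ]
tr2 [0.369 0.204 0.01 ]
tr3 [0.698 0.178 0.01 ]
tr4 [ 0.683 -0.163  0.01 ]
rest1 [ 0.567 -0.112  0.01 ]
rest2 [ 0.664 -0.107  0.01 ]
bl [ 0.478 -0.433  0.005]
br [ 0.502 -0.298  0.005]
spoonh [0.574 0.285 0.01 ]
spoone [0.43  0.292 0.01 ]
s1a [0.408 0.358 0.01 ]
s1b [0.612 0.33  0.01 ]
forkh [0.578 0.419 0.01 ]
forke [0.423 0.392 0.01 ]
s2a [0.39  0.457 0.01 ]
s2b [0.594 0.462 0.01 ]
rest1 [ 0.666 -0.109  0.01 ]
rest2 [ 0.582 -0.103  0.01 ]
[[ 0.22  0.98 -0.  ]
 [ 0.98 -0.22 -0.  ]
 [-0.    0.   -1.  ]]
[-0.00088309 -0.06693716 -0.13932462] [[ 1.   -0.   -0.  ]
 [ 0.    0.97  0.24]
 [ 0.   -0.24  0.97]]
```

```bash
python3 -m pendant '[[-0.187,0.379,0.08,0,0,-0.22,-1],[-0.187,0.379,0.08,0,0,-0.22,-1],[-0.187,0.379,0.08,0,0,-0.22,-1],[-0.187,0.379,0.08,0,0,-0.22,-1],[-0.187,0.379,0.08,0,0,-0.22,-1]]'; python3 - <<'E'
from h import *
s=monitor.read_state();print(s['t'],s['tool_pos'],s['tool_rot'],rel([.47,.37,.16]),R.from_rotvec(s['tool_rot']).as_matrix().round(3))
E
```

```text
t: 0.72
tool_pos: [0.3822, 0.4395, 0.1856]
tool_rot: [2.222, 2.22, -0.002]
wrist_force: [0.9, 1.0, 0.0]
opening: 0.087
0.725 [0.38224417 0.43950933 0.18557686] [ 2.22169764e+00  2.22000245e+00 -2.18620488e-03] [-0.06940198  0.08781893  0.0256517 ] [[ 0.001  1.    -0.   ]
 [ 1.    -0.001 -0.002]
 [-0.002 -0.    -1.   ]]
```

```bash
python3 -m pendant '[[-0.07,0.088,0.025,0,0,0,-1],[-0.07,0.088,0.025,0,0,0,-1],[-0.07,0.088,0.025,0,0,0,-1],[-0.07,0.088,0.025,0,0,0,-1]]'; python3 - <<'E'
from h import *
import pickle
c=imaging.get_calibration('wrist'); im=imaging.capture('wrist'); cv2.imwrite('pics/w1.png',im[:,:,::-1]); pickle.dump(c,open('w1.pkl','wb'))
cv2.imwrite('pics/w1v.png',cv2.resize(im[:,:,::-1],(796,597),interpolation=cv2.INTER_CUBIC))
s=monitor.read_state();print(s['tool_pos'])
E
```

```text
t: 1.23
tool_pos: [0.4696, 0.3697, 0.1604]
tool_rot: [2.222, 2.22, -0.003]
wrist_force: [-0.9, 2.0, 0.1]
opening: 0.0869
[0.46912668 0.37054068 0.16057943]
```

View pics/w1v.png

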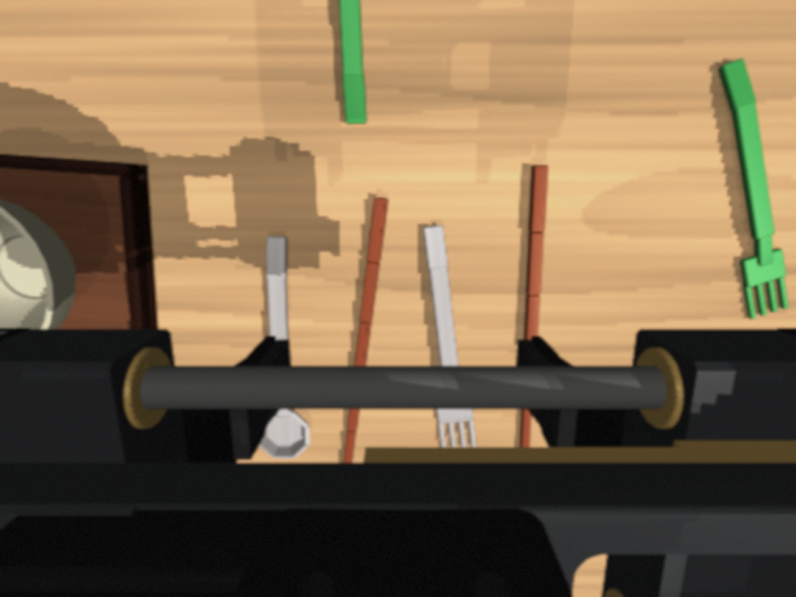

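The wrist view shows (in the 796-px picture) the spoon at column ~278 with its bowl at (286,432), stick 1 from (380,200) to (348,460), the fork from (433,228) to (457,435), and stick 2 from (540,167) downward. The sticks look thicker at the top, the base side. I'll measure that and crop the tray and boxes.

```bash
python3 - <<'E'
from h import *
import pickle
c=pickle.load(open('w1.pkl','rb')); im=cv2.imread('pics/w1.png')
hsv=cv2.cvtColor(im,cv2.COLOR_BGR2HSV)
red=((hsv[:,:,0]<10)|(hsv[:,:,0]>174))&(hsv[:,:,1]>120)&(hsv[:,:,2]>60)
grey=(hsv[:,:,1]<50)&(hsv[:,:,2]>130)
def comps(m,z,rows):
    n,l,st,_=cv2.connectedComponentsWithStats(m.astype(np.uint8))
    for i in range(1,n):
        if st[i,4]<150: continue
        v,u=np.nonzero(l==i); 
        if u.min()<110 : continue
        P=world(c,np.c_[u,v],z)[:,:2]; m_=P.mean(0); d=np.linalg.svd(P-m_,full_matrices=False)[2][0]; d*=np.sign(d[0])
        t=(P-m_)@d; n_=(P-m_)@[-d[1],d[0]]
        dens=[]
        px=(np.linalg.norm(np.diff(world(c,[[256,192],[257,192]],z)[:,:2],axis=0)))
        ws=[(round(float(m_[0]+a*d[0]),3),round(1000*float(np.ptp(n_[(t>a-.004)&(t<a+.004)])),1)) for a in np.arange(t.min()+.006,t.max()-.003,.02)]
        print(st[i],'yaw',np.degrees(np.arctan2(d[1],d[0])).round(2),'start',(m_+t.min()*d).round(4),'end',(m_+t.max()*d).round(4),ws)
comps(red,.006,0); print(); comps(grey,.008,0)
s=cv2.imread('pics/scene0.png')[155:260,65:305]; q=cv2.imread('pics/side0.png')[90:240,185:345]
s=cv2.resize(s,(800,350),interpolation=cv2.INTER_CUBIC); q=cv2.resize(q[:85],(470,250),interpolation=cv2.INTER_CUBIC)
o=np.zeros((600,800,3),np.uint8); o[:350]=s; o[350:,:470]=q; cv2.imwrite('pics/crop1.png',o)
E
```

```text
[338 107  14 112 868] yaw 0.86 start [0.3895 0.4547] end [0.5039 0.4564] [(0.395, 7.8), (0.415, 8.0), (0.435, 7.4), (0.455, 7.6), (0.475, 6.6), (0.495, 6.7)]
[228 128  21 108 764] yaw -8.16 start [0.4091 0.3543] end [0.5239 0.3379] [(0.415, 7.5), (0.435, 7.7), (0.455, 7.0), (0.474, 7.1), (0.494, 6.5), (0.514, 6.6)]
[221 263   9  36 169] yaw -8.09 start [0.5567 0.3331] end [0.601  0.3268] [(0.563, 5.7), (0.582, 4.9)]

[ 272  145   23   90 1052] yaw 7.71 start [0.4261 0.3877] end [0.5222 0.4007] [(0.432, 12.7), (0.452, 12.6), (0.472, 11.7), (0.492, 11.6), (0.511, 11.8)]
[171 152  14  66 755] yaw -2.06 start [0.4331 0.2854] end [0.5021 0.2829] [(0.439, 11.4), (0.459, 12.5), (0.479, 11.7), (0.499, 11.8)]
[167 263  32  32 636] yaw -34.86 start [0.5603 0.2933] end [0.5924 0.2709] [(0.565, 27.2), (0.582, 31.2)]
[281 263  25  25 406] yaw 26.33 start [0.5529 0.3989] end [0.588  0.4162] [(0.558, 23.1), (0.576, 27.6)]
```

View pics/crop1.png

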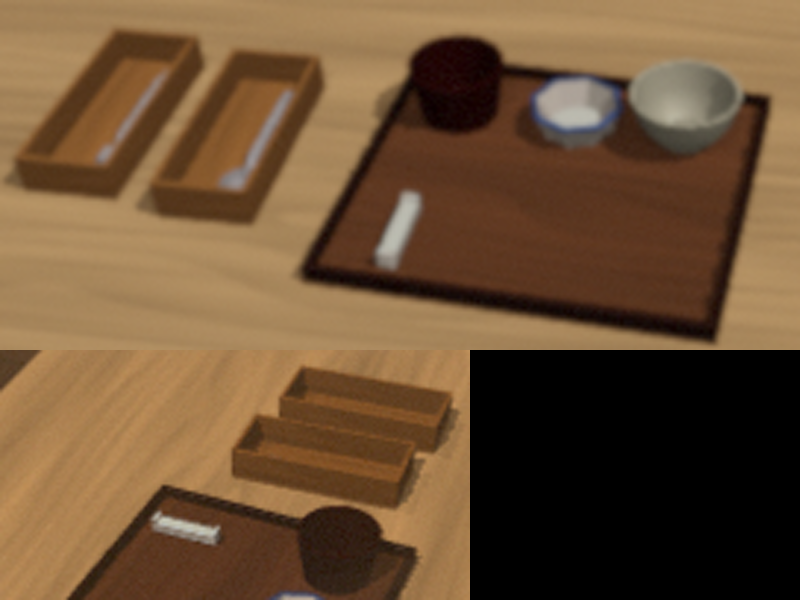

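The near box (crop ~(240,130)) holds the spoon. The far box (crop ~(110,110)) holds a narrower-headed piece, presumably the fork. Both lie along the tray-side (+y) wall with heads at +x. The sticks measure thinner towards +x. Now the rest, tray and boxes.

```bash
python3 - <<'E'
from h import *
for n,(r0,r1,c0,c1) in dict(scene=(205,240,170,197),side=(140,162,228,268)).items():
    c=imaging.get_calibration(n); im=cv2.imread(f'pics/{n}0.png'); h=cv2.cvtColor(im,cv2.COLOR_BGR2HSV)
    m=np.zeros(im.shape[:2],np.uint8); m[r0:r1,c0:c1]=((h[:,:,1]<70)&(h[:,:,2]>110))[r0:r1,c0:c1]
    # compare with a rendered hull of the rest box: fit x,y,yaw by IoU
    from scipy.optimize import differential_evolution as DE
    big=4
    M=cv2.resize(m,None,fx=big,fy=big,interpolation=cv2.INTER_LINEAR)>0
    def f(p):
        x,y,a=p; q=[]
        for sx in(-.04,.04):
            for sy in(-.008,.008):
                for z in(.008,.026):
                    q.append([x+sx*np.cos(a)-sy*np.sin(a),y+sx*np.sin(a)+sy*np.cos(a),z])
        H=cv2.convexHull((pix(c,q)*big+big/2).astype(np.float32)).astype(np.int32)
        g=np.zeros(M.shape,np.uint8); cv2.fillConvexPoly(g,H,1)
        g=g[r0*big:r1*big,c0*big:c1*big]>0; k=M[r0*big:r1*big,c0*big:c1*big]
        return -(g&k).sum()/(g|k).sum()
    r=DE(f,[(.57,.67),(-.14,-.07),(-.4,.4)],seed=0,maxiter=60,tol=1e-6); print(n,m.sum(),r.x.round(4),np.degrees(r.x[2]).round(1),r.fun)
# tray outline corners (rim top z .02) and boxes from crop pixels (scene)
c=imaging.get_calibration('scene'); k=lambda u,v:(65+u*240/800,155+v*105/350)
for nm,pts,z in [('tray',[(768,97),(715,333),(307,273),(411,85)],.012),('near',[(235,50),(323,56),(258,215),(153,180)],.04),('far',[(113,30),(202,38),(115,165),(20,158)],.04)]:
    print(nm,[world(c,k(*p),z)[0,:2].round(3).tolist() for p in pts])
E
```

```text
scene 164 [ 0.6265 -0.1073 -0.0078] -0.4 -0.8842625264643613
side 126 [ 0.6252 -0.1044 -0.1288] -7.4 -0.735481453727988
tray [[0.389, 0.2], [0.71, 0.18], [0.686, -0.171], [0.415, -0.151]]
near [[0.417, -0.327], [0.416, -0.237], [0.65, -0.222], [0.617, -0.33]]
far [[0.399, -0.462], [0.401, -0.367], [0.602, -0.373], [0.603, -0.462]]
```

```bash
python3 -m pendant '[[-0.031,0.044,0.06,0,0,0.141,0],[-0.031,0.044,0.1,0,0,0.141,0],[-0.031,0.044,0.1,0,0,0.141,0],[-0.031,0.044,0.1,0,0,0.141,0]]' 20; python3 - <<'E'
from h import *
s=monitor.read_state();print(s['opening'],R.from_rotvec(s['tool_rot']).as_euler('zyx',degrees=True).round(2),rel([.513,.3395,.024]))
E
```

```text
t: 1.78
tool_pos: [0.5126, 0.3416, 0.0623]
tool_rot: [-2.369, -2.063, -0.0]
wrist_force: [0.0, 0.5, 0.5]
opening: 0.0546
0.054621541508214994 [-8.2110e+01 -2.0000e-02 -1.7997e+02] [-0.00207049  0.00070735  0.03833467]
```

```bash
python3 -m pendant '[[-0.002,0.001,0.03,0,0,0,0],[-0.002,0.001,0.038,0,0,0,0],[-0.002,0.001,0.038,0,0,0,0.5],[-0.002,0.001,0.038,0,0,0,1],[-0.002,0.001,0.038,0,0,0,1]]' 20;  python3 -m pendant '[[0,0,0,0,0,0,1],[0,0,0,0,0,0,1]]'
```

```text
t: 2.4
tool_pos: [0.5138, 0.3399, 0.0254]
tool_rot: [-2.369, -2.063, -0.002]
wrist_force: [-0.8, -0.0, 0.8]
opening: 0.0214
t: 2.65
tool_pos: [0.514, 0.3401, 0.0258]
tool_rot: [-2.369, -2.063, -0.004]
wrist_force: [-0.4, -1.2, 4.1]
opening: 0.0077
```

```bash
python3 -m pendant '[[0,0,-0.06,0,0,0,1],[-0.04,0.02,-0.1,0,0,0,1],[-0.09,0.04,-0.14,0,0,0,1],[-0.15,0.06,-0.16,0,0,0,1],[-0.21,0.08,-0.18,0,0,0,1]]'; python3 -m pendant '[[-0.06,0.02,-0.02,0,0,0,1],[-0.12,0.045,-0.02,0,0,0,1],[-0.18,0.065,-0.02,0,0,0,1],[-0.24,0.09,-0.02,0,0,0,1],[-0.30,0.11,-0.02,0,0,0,1]]'; python3 - <<'E'
from h import *
s=monitor.read_state();print(s['opening'],R.from_rotvec(s['tool_rot']).as_euler('zyx',degrees=True).round(2),rel([.63,-.2,.22]))
E
```

```text
t: 3.28
tool_pos: [0.5623, 0.1303, 0.203]
tool_rot: [-2.368, -2.063, -0.005]
wrist_force: [1.2, -0.2, 0.3]
opening: 0.0076
t: 3.9
tool_pos: [0.6282, -0.1719, 0.2225]
tool_rot: [-2.368, -2.064, -0.006]
wrist_force: [1.1, 0.3, 0.3]
opening: 0.0075
0.007538694410189784 [-8.2160e+01  1.5000e-01 -1.7985e+02] [-0.02758923  0.00564248  0.00239236]
```

```bash
python3 -m pendant '[[-0.02,0,0,0,0,0,1],[-0.02,0,0,0,0,0,1],[-0.02,0,0,0,0,0,1]]'; python3 - <<'E'
from h import *
import pickle
c=imaging.get_calibration('wrist'); im=imaging.capture('wrist'); cv2.imwrite('pics/w2.png',im[:,:,::-1]); pickle.dump(c,open('w2.pkl','wb'))
cv2.imwrite('pics/w2v.png',cv2.resize(im[:,:,::-1],(796,597),interpolation=cv2.INTER_CUBIC))
E
```

```text
t: 4.28
tool_pos: [0.6257, -0.1901, 0.2222]
tool_rot: [-2.366, -2.065, -0.007]
wrist_force: [0.1, 0.6, 0.3]
opening: 0.0073
```

View pics/w2v.png

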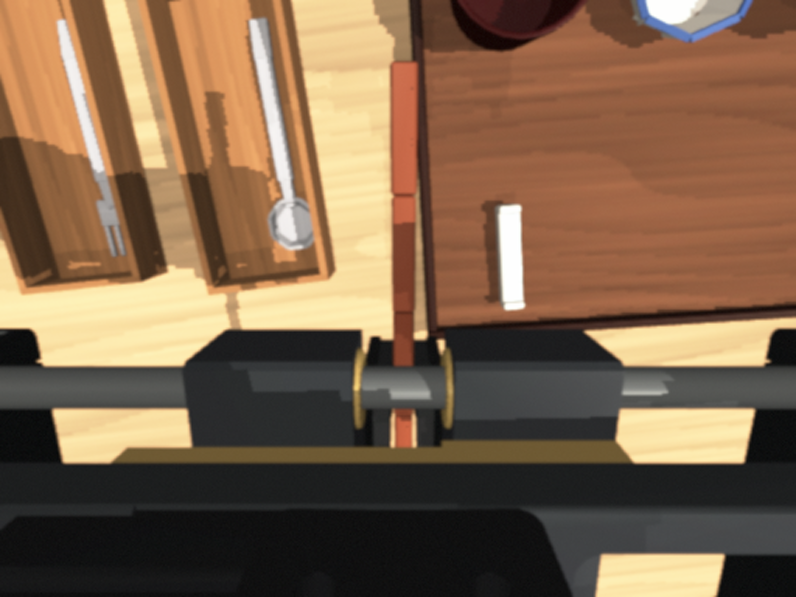

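It shows the near box with a spoon (bowl at (292,223)), the far box with a fork (tines at (112,230)), and the rest from (510,205) to (514,307). The stick is held with its thick end at the top (405,65). I'll measure the rest and the boxes.

```bash
python3 - <<'E'
from h import *
import pickle
from scipy.optimize import differential_evolution as DE
c=pickle.load(open('w2.pkl','rb')); im=cv2.imread('pics/w2.png'); h=cv2.cvtColor(im,cv2.COLOR_BGR2HSV)
M=np.zeros(im.shape[:2],bool); w=(slice(120,205),slice(305,350)); M[w]=((h[:,:,1]<60)&(h[:,:,2]>140))[w]
B=cv2.resize(M.astype(np.uint8),None,fx=4,fy=4,interpolation=cv2.INTER_NEAREST)>0
def f(p):
    x,y,a=p; q=[[x+sx*np.cos(a)-sy*np.sin(a),y+sx*np.sin(a)+sy*np.cos(a),z] for sx in(-.04,.04) for sy in(-.008,.008) for z in(.008,.024)]
    g=np.zeros(B.shape,np.uint8); cv2.fillConvexPoly(g,cv2.convexHull((pix(c,q)*4+2).astype(np.float32)).astype(np.int32),1); g=g>0
    return -(g&B).sum()/(g|B).sum()
r=DE(f,[(.57,.67),(-.14,-.07),(-.4,.4)],seed=0,maxiter=60,tol=1e-6); print('rest',r.x.round(4),np.degrees(r.x[2]).round(1),r.fun)
k=512/796
P=dict(near=[(212,290),(333,278),(290,0),(145,0)],far=[(22,292),(163,272)])
for n,v in P.items(): print(n,world(c,np.array(v)*k,.04)[:,:2].round(4).tolist())
print('spoon in',world(c,np.array([(259,20),(292,223)])*k,.012)[:,:2].round(4).tolist())
print('fork in',world(c,np.array([(64,22),(115,255)])*k,.012)[:,:2].round(4).tolist())
print('tray corner',world(c,np.array([(432,328),(796,305),(412,0)])*k,.02)[:,:2].round(4).tolist())
print('stick', world(c,np.array([(405,62),(403,360)])*k,.2))
s=monitor.read_state(); m=R.from_rotvec(s['tool_rot']).as_matrix(); print(m.round(3),s['joint_positions'])
E
```

```text
rest [ 0.6228 -0.1059 -0.0188] -1.1 -0.8886118980169971
near [[0.6131, -0.3302], [0.6163, -0.2406], [0.4358, -0.2365], [0.4235, -0.3274]]
far [[0.5956, -0.4688], [0.5951, -0.3623]]
spoon in [[0.4343, -0.265], [0.5745, -0.2695]]
fork in [[0.4173, -0.3994], [0.58, -0.4116]]
tray corner [[0.6708, -0.1729], [0.6912, 0.1147], [0.4392, -0.1586]]
stick [[ 0.51977849 -0.17569839  0.2       ]
 [ 0.62309932 -0.19047588  0.2       ]]
[[ 0.134  0.991  0.003]
 [ 0.991 -0.134  0.004]
 [ 0.004  0.002 -1.   ]] [-0.18892493  0.3844721   0.55318806  1.50823465 -0.210113    1.3062469
  1.82270293]
```

```bash
python3 - <<'E'
from h import *
import pickle
c=pickle.load(open('w2.pkl','rb')); im=cv2.imread('pics/w2.png'); g=im.min(2).astype(float)
# sub-pixel left/right edges of the rest, per row (50% crossing)
L=[];Rr=[]
for v in range(137,193,2):
    row=g[v,310:350]; t=90; i=np.nonzero(row>t)[0]
    if len(i)<5: continue
    a,b=i[0],i[-1]
    L.append((310+a-(row[a]-t)/(row[a]-row[a-1]),v)); Rr.append((310+b+(row[b]-t)/(row[b]-row[b+1]),v))
for n,e,z in(('L',L,.024),('R',Rr,.008),('R',Rr,.022)):
    P=world(c,e,z)[:,:2]; p=np.polyfit(P[:,0],P[:,1],1); print(n,z,np.degrees(np.arctan(p[0])).round(2),np.polyval(p,.623).round(4),P[[0,-1]].round(4).tolist(),np.std(P[:,1]-np.polyval(p,P[:,0])))
E
```

```text
L 0.024 -2.06 -0.117 [[0.5872, -0.1156], [0.6516, -0.118]] 4.7352692758295895e-05
R 0.008 -2.23 -0.0938 [[0.5913, -0.0925], [0.6587, -0.095]] 0.00015487043942719695
R 0.022 -2.23 -0.0974 [[0.59, -0.096], [0.6548, -0.0985]] 0.0001487361200498136
```

```bash
cat >> h.py <<'E'
def goal(p,ang,tilt=0):
    "shift and turn (tool axes) to TCP p, tool y at world angle ang deg, tilt about tool x"
    s=monitor.read_state(); r=R.from_rotvec(s['tool_rot']); a=np.radians(ang)
    y=np.array([np.cos(a),np.sin(a),0]); z=np.array([0,0,-1.]); 
    g=R.from_matrix(np.c_[np.cross(y,z),y,z])*R.from_rotvec([tilt,0,0])
    print(np.round(rel(p),4),(r.inv()*g).as_rotvec().round(3),s['t'],s['opening'])
E
python3 -m pendant '[[0.06,0,0,0,0,0.5,1],[0.11,0,0.02,0,0,1,1],[0.158,-0.005,0.05,0,0,1.47,1],[0.158,-0.005,0.09,0,0,1.47,1],[0.158,-0.005,0.112,0,0,1.47,1]]'; python3 -c "
from h import *
goal([.6425,-.0322,.11],-92.1,-.081);goal([.6425,-.0322,.0435],-92.1,-.081)"
```

```text
t: 4.95
tool_pos: [0.6414, -0.0285, 0.1089]
tool_rot: [-3.04, -0.776, -0.002]
wrist_force: [-1.4, -0.8, -0.4]
opening: 0.0077
[-0.0008  0.0038 -0.0011] [-0.083 -0.023  0.536] 4.95 0.0077358181661219974
[-0.0009  0.004   0.0654] [-0.083 -0.023  0.536] 4.95 0.0077358181661219974
```

```bash
python3 -m pendant '[[-0.001,0.004,0,-0.083,-0.023,0.536,1],[-0.001,0.004,0.01,-0.083,-0.023,0.536,1],[-0.001,0.004,0.02,-0.083,-0.023,0.536,1],[-0.001,0.004,0.035,-0.083,-0.023,0.536,1],[-0.001,0.004,0.045,-0.083,-0.023,0.536,1]]'; python3 -c "
from h import *
goal([.6425,-.0322,.0435],-92.1,-.081)"
```

```text
t: 5.58
tool_pos: [0.642, -0.0313, 0.0628]
tool_rot: [3.061, -0.048, -0.004]
wrist_force: [0.5, 0.0, -0.4]
opening: 0.0077
[ 0.0006 -0.0007  0.0193] [-0.001  0.001  0.005] 5.575 0.007700453056475479
```

```bash
python3 -m pendant '[[0.0005,-0.001,0.01,0,0,0.005,1],[0.0005,-0.001,0.019,0,0,0.005,1],[0.0005,-0.001,0.0195,0,0,0.005,1]]'; python3 -m pendant '[[0,0,0,0,0,0,0.55],[0,0,0,0,0,0,0.55],[0,0,-0.03,0,0,0,0.55],[0,0,-0.08,0,0,0,0.55],[0,0,-0.13,0,0,0,0.55]]'; python3 -c "
from h import *
goal([.4945,.4563,.15],0.9)"
```

```text
t: 5.95
tool_pos: [0.6424, -0.0323, 0.0429]
tool_rot: [3.061, -0.056, -0.004]
wrist_force: [-0.2, -0.1, 0.2]
opening: 0.0078
t: 6.58
tool_pos: [0.6427, -0.0219, 0.174]
tool_rot: [3.061, -0.056, -0.004]
wrist_force: [1.0, 0.4, 1.1]
opening: 0.0195
[-0.1655 -0.4728 -0.0137] [ 0.061  0.066 -1.622] 6.575 0.0195402261862169
```

```bash
python3 -m pendant '[[-0.02,-0.06,-0.01,0.08,0,-0.18,0.2],[-0.04,-0.12,-0.01,0.08,0,-0.36,0],[-0.06,-0.18,-0.01,0.08,0,-0.54,0],[-0.09,-0.24,-0.01,0.08,0,-0.72,0],[-0.11,-0.3,-0.01,0.08,0,-0.9,0]]'; python3 -c "
from h import *
goal([.4945,.4563,.15],0.9)"
```

```text
t: 7.2
tool_pos: [0.5452, 0.2754, 0.1612]
tool_rot: [-2.844, -1.318, 0.055]
wrist_force: [0.9, 1.0, 0.6]
opening: 0.0433
[ 0.1056 -0.1554  0.0114] [-0.031  0.02  -0.718] 7.2 0.043348370787013306
```

```bash
python3 -m pendant '[[0.04,-0.05,0.01,-0.02,0.02,-0.18,0],[0.08,-0.1,0.01,-0.03,0.02,-0.36,0],[0.105,-0.155,0.03,-0.03,0.02,-0.54,0],[0.105,-0.155,0.06,-0.03,0.02,-0.72,0],[0.105,-0.155,0.1,-0.03,0.02,-0.72,0]]'; python3 -c "
from h import *
goal([.4945,.4563,.0245],0.9)"
```

```text
t: 7.82
tool_pos: [0.4909, 0.4566, 0.0614]
tool_rot: [-2.196, -2.246, -0.003]
wrist_force: [0.6, -0.3, -0.2]
opening: 0.0437
[-0.0004  0.0036  0.0369] [ 0.001 -0.002  0.007] 7.825 0.04373468117704688
```

```bash
python3 -m pendant '[[0,0.0035,0.03,0,0,0,0],[0,0.0035,0.037,0,0,0,0],[0,0.0035,0.037,0,0,0,1],[0,0.0035,0.037,0,0,0,1],[0,0.0035,0.037,0,0,0,1]]' 20;  python3 -m pendant '[[0,0,0,0,0,0,1],[0,0,-0.05,0,0,0,1],[-0.05,0.015,-0.1,0,0,0.15,1],[-0.1,0.03,-0.15,0,0,0.3,1],[-0.15,0.05,-0.15,0,0,0.45,1]]';python3 -c "
from h import *
goal([.6085,-.031,.11],-92.1,-.081)"
```

```text
t: 8.45
tool_pos: [0.4949, 0.4572, 0.0256]
tool_rot: [-2.196, -2.245, -0.005]
wrist_force: [-0.1, -0.5, 1.0]
opening: 0.0213
t: 9.07
tool_pos: [0.5466, 0.3147, 0.1776]
tool_rot: [-2.641, -1.695, -0.013]
wrist_force: [1.9, 0.8, -0.2]
opening: 0.0006
[-0.289   0.2003  0.0654] [-0.075 -0.057  1.176] 9.075 0.0006001297162331841
```

The grip missed because I lifted before the fingers had closed. I'll go back and look.

```bash
python3 -m pendant '[[0.06,-0.01,0,0,0,-0.17,0],[0.12,-0.02,0.01,0,0,-0.34,0],[0.14,-0.07,0.02,0,0,-0.44,0],[0.14,-0.07,0.02,0,0,-0.44,0]]'; python3 - <<'E'
from h import *
c=imaging.get_calibration('wrist'); im=imaging.capture('wrist')[:,:,::-1]; cv2.imwrite('pics/w3.png',im)
h=cv2.cvtColor(im,cv2.COLOR_BGR2HSV)
red=((h[:,:,0]<10)|(h[:,:,0]>174))&(h[:,:,1]>120)&(h[:,:,2]>60)
n,l,st,_=cv2.connectedComponentsWithStats(red.astype(np.uint8))
for i in range(1,n):
    if st[i,4]<150: continue
    v,u=np.nonzero(l==i); P=world(c,np.c_[u,v],.006)[:,:2]; m=P.mean(0); d=np.linalg.svd(P-m,full_matrices=False)[2][0]; d*=np.sign(d[0]); t=(P-m)@d
    print(st[i],np.degrees(np.arctan2(d[1],d[0])).round(2),(m+t.min()*d).round(4),(m+t.max()*d).round(4),'ctr from butt',(m+(t.min()+.105)*d).round(4))
s=monitor.read_state(); print(s['tool_pos'],s['t'])
E
```

```text
t: 9.57
tool_pos: [0.5364, 0.4766, 0.1569]
tool_rot: [-2.197, -2.239, -0.011]
wrist_force: [0.2, -0.6, -0.3]
opening: 0.033
[ 234   29    9  207 1368] 0.86 [0.3891 0.4544] [0.5896 0.4574] ctr from butt [0.4941 0.456 ]
[428 359  36  25 203] -47.94 [0.7512 0.7334] [0.7861 0.6947] ctr from butt [0.8215 0.6554]
[0.53915813 0.47358815 0.1579547 ] 9.625
```

The stick hasn't moved, so I'll grip it again with enough closing time.

```bash
python3 -c "
from h import *
goal([.4945,.4563,.06],0.9)"
```

```text
[-0.0174 -0.0453  0.0977] [ 0.004 -0.007 -0.002] 9.625 0.036237472940125866
```

```bash
python3 -m pendant '[[-0.017,-0.045,0.05,0,0,0,0.3],[-0.017,-0.045,0.09,0,0,0,0.3],[-0.017,-0.045,0.11,0,0,0,0.3],[-0.017,-0.045,0.115,0,0,0,0.3]]' 20; python3 -c "
from h import *
goal([.4945,.4563,.0245],0.9)"
```

```text
t: 10.12
tool_pos: [0.4959, 0.456, 0.0425]
tool_rot: [-2.206, -2.234, -0.012]
wrist_force: [1.0, 1.0, 1.1]
opening: 0.0308
[ 0.0002 -0.0015  0.018 ] [ 0.004 -0.007 -0.003] 10.125 0.0307785184798185
```

```bash
python3 -m pendant '[[0,-0.0015,0.018,0.004,-0.007,0,0.3],[0,-0.0015,0.018,0.004,-0.007,0,0.3],[0,-0.0015,0.018,0.004,-0.007,0,1],[0,-0.0015,0.018,0.004,-0.007,0,1],[0,-0.0015,0.018,0.004,-0.007,0,1]]' 20;  python3 -m pendant '[[0,0,0,0,0,0,1],[0,0,0,0,0,0,1],[0,0,0,0,0,0,1]]'
```

```text
t: 10.75
tool_pos: [0.4947, 0.4563, 0.0251]
tool_rot: [2.207, 2.235, 0.001]
wrist_force: [-0.2, 0.2, -0.5]
opening: 0.0083
t: 11.12
tool_pos: [0.4947, 0.4563, 0.0251]
tool_rot: [2.207, 2.235, 0.001]
wrist_force: [0.3, -0.2, -0.1]
opening: 0.0076
```

```bash
python3 -m pendant '[[0,0,-0.05,0,0,0,1],[-0.05,0.015,-0.1,0,0,0.15,1],[-0.1,0.03,-0.14,0,0,0.3,1],[-0.16,0.05,-0.14,0,0,0.45,1],[-0.22,0.06,-0.14,0,0,0.6,1]]';python3 -c "
from h import *
im=imaging.capture('scene')[:,:,::-1]; cv2.imwrite('pics/s2.png',cv2.resize(im[160:260,150:310],(800,500),interpolation=cv2.INTER_CUBIC))
goal([.6085,-.031,.11],-92.1,-.081)"
```

```text
t: 11.75
tool_pos: [0.5565, 0.2449, 0.1662]
tool_rot: [-2.773, -1.477, -0.005]
wrist_force: [1.1, -0.4, -0.5]
opening: 0.0078
[-0.1885  0.1923  0.0572] [-0.07  -0.042  0.997] 11.8 0.007406541335066687
```

View pics/s2.png

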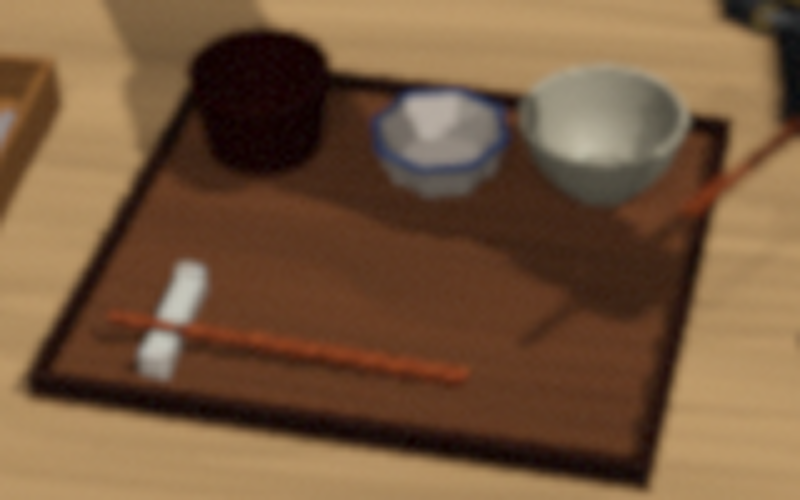

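Stick A lies across the rest, with its tip at (108,317), the rest crossing at (175,322) and its butt at (465,375), as wanted. Next, stick B.

```bash
python3 -m pendant '[[-0.04,0.04,0,0,0,0.18,1],[-0.08,0.08,0,0,0,0.36,1],[-0.12,0.12,0,-0.03,0,0.54,1],[-0.16,0.16,0,-0.05,-0.02,0.72,1],[-0.1885,0.192,0.02,-0.07,-0.04,0.9,1]]';python3 -m pendant '[[0,0.0,0,0,0,0,1]]'; python3 -c "
from h import *
goal([.6085,-.031,.11],-92.1,-.081)"
```

```text
t: 12.42
tool_pos: [0.6091, -0.0332, 0.1486]
tool_rot: [3.059, 0.081, 0.004]
wrist_force: [-0.5, -0.2, -1.3]
opening: 0.0074
t: 12.55
tool_pos: [0.6084, -0.0365, 0.1474]
tool_rot: [3.057, 0.072, 0.001]
wrist_force: [0.1, 0.8, 0.4]
opening: 0.0073
[ 0.0004 -0.0086  0.0368] [ 0.003 -0.005  0.084] 12.55 0.007280765893107064
```

```bash
python3 -m pendant '[[0,-0.0085,0.036,0,-0.005,0.084,1],[0,-0.0085,0.036,0,-0.005,0.084,1],[0,-0.01,0.05,0,-0.005,0.084,1],[0,-0.01,0.06,0,-0.005,0.084,1]]'; python3 -c "
from h import *
goal([.6085,-.031,.0427],-92.1,-.081)"
```

```text
t: 13.05
tool_pos: [0.6085, -0.0311, 0.0869]
tool_rot: [3.058, -0.054, 0.0]
wrist_force: [0.2, -0.9, -1.1]
opening: 0.0076
[-0.     -0.0038  0.044 ] [ 0.002 -0.002  0.002] 13.05 0.007616419485348459
```

```bash
python3 -m pendant '[[0,-0.002,0.02,0,0,0,1],[0,-0.003,0.036,0,0,0,1],[0,-0.004,0.044,0,0,0,1],[0,-0.004,0.044,0,0,0,1]]'; python3 -m pendant '[[0,0,0,0,0,0,0.6],[0,0,0,0,0,0,0.6],[0,0,-0.03,0,0,0,0.6],[0,0,-0.08,0,0,0,0.6],[0,0,-0.13,0,0,0,0.6]]'; python3 -c "
from h import *
goal([.51,.2826,.15],-2.1)"
```

```text
t: 13.55
tool_pos: [0.6083, -0.031, 0.0421]
tool_rot: [3.058, -0.054, -0.001]
wrist_force: [1.3, -0.9, 0.1]
opening: 0.0078
t: 14.18
tool_pos: [0.6084, -0.0201, 0.1731]
tool_rot: [3.058, -0.054, -0.001]
wrist_force: [0.5, 1.3, 0.5]
opening: 0.0176
[-0.109  -0.2999 -0.002 ] [ 0.066  0.065 -1.568] 14.175 0.017565808871370634
```

```bash
python3 -m pendant '[[-0.01,-0.06,0,0.07,0,-0.18,0.3],[-0.03,-0.12,0,0.08,0,-0.36,0.3],[-0.05,-0.18,0,0.08,0,-0.54,0.3],[-0.08,-0.24,0,0.08,0,-0.72,0.3],[-0.109,-0.3,0,0.08,0,-0.9,0.3]]'; python3 -c "
from h import *
im=imaging.capture('scene')[:,:,::-1]; cv2.imwrite('pics/s3.png',cv2.resize(im[160:260,150:310],(800,500),interpolation=cv2.INTER_CUBIC))
goal([.51,.2826,.15],-2.1)"
```

```text
t: 14.8
tool_pos: [0.5134, 0.275, 0.1491]
tool_rot: [-2.846, -1.322, 0.055]
wrist_force: [0.3, 0.2, 0.2]
opening: 0.0305
[-0.0007  0.0025 -0.002 ] [-0.031  0.022 -0.645] 14.85 0.030785454833178384
```

View pics/s3.png

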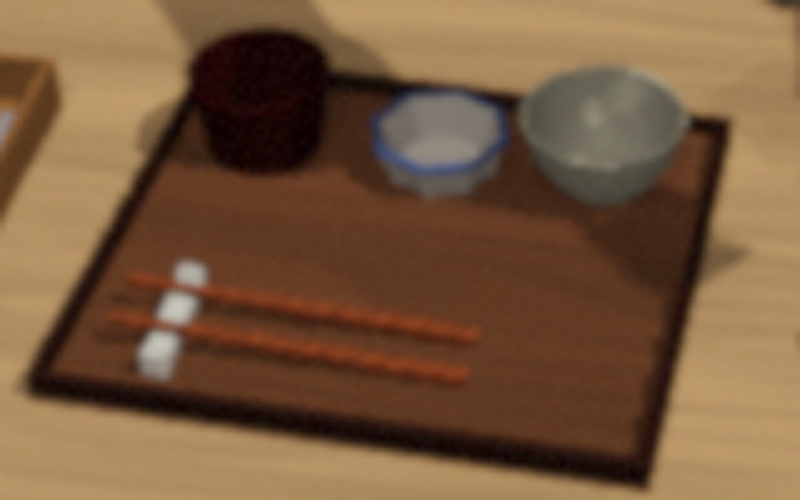

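Both sticks lie parallel across the rest with their tips past it: tips at (130,277) and (108,317), butts at (478,336) and (465,375). Next the spoon.

```bash
python3 -m pendant '[[-0.001,0.0025,0.02,-0.03,0.02,-0.18,0.3],[-0.001,0.0025,0.04,-0.03,0.02,-0.36,0.3],[-0.001,0.0025,0.06,-0.03,0.02,-0.54,0.3],[-0.001,0.0025,0.08,-0.03,0.02,-0.645,0.3],[-0.001,0.0025,0.09,-0.03,0.02,-0.645,0.3]]' 20; python3 -c "
from h import *
goal([.51,.2826,.025],-2.1)"
```

```text
t: 15.48
tool_pos: [0.5062, 0.2809, 0.0573]
tool_rot: [-2.264, -2.178, 0.005]
wrist_force: [-0.1, -0.3, -0.6]
opening: 0.0302
[0.0019 0.0038 0.0322] [-0.003  0.002 -0.002] 15.475 0.030219096676090178
```

```bash
python3 -m pendant '[[0.002,0.004,0.026,0,0,0,0.3],[0.002,0.004,0.032,0,0,0,0.3],[0.002,0.004,0.032,0,0,0,1],[0.002,0.004,0.032,0,0,0,1],[0.002,0.004,0.032,0,0,0,1]]' 25;  python3 -m pendant '[[0,0,0,0,0,0,1],[0,0,0,0,0,0,1],[0,0,0,0,0,0,1]]'
```

```text
t: 16.1
tool_pos: [0.5107, 0.2831, 0.0262]
tool_rot: [-2.264, -2.177, 0.003]
wrist_force: [-0.1, -0.6, 2.7]
opening: 0.0112
t: 16.48
tool_pos: [0.5107, 0.2831, 0.0262]
tool_rot: [-2.264, -2.177, 0.002]
wrist_force: [-0.5, -1.1, 0.7]
opening: 0.0116
```

```bash
python3 -m pendant '[[0,0,-0.06,0,0,0,1],[-0.04,0.02,-0.1,0,0,0,1],[-0.09,0.03,-0.14,0,0,0,1],[-0.15,0.04,-0.16,0,0,0,1],[-0.21,0.05,-0.18,0,0,0,1]]'; python3 -m pendant '[[-0.06,0.01,-0.02,0,0,0,1],[-0.12,0.02,-0.04,0,0,0,1],[-0.18,0.03,-0.04,0,0,0,1],[-0.24,0.04,-0.04,0,0,0,1],[-0.30,0.05,-0.04,0,0,0,1]]'; python3 -m pendant '[[-0.06,0,0,0,0,0,1],[-0.12,0,0,0,0,0,1],[-0.12,0,0,0,0,0,1],[-0.12,0,0,0,0,0,1]]'; python3 - <<'E'
from h import *
import pickle
c=imaging.get_calibration('wrist'); im=imaging.capture('wrist'); cv2.imwrite('pics/w4.png',im[:,:,::-1]); pickle.dump(c,open('w4.pkl','wb'))
cv2.imwrite('pics/w4v.png',cv2.resize(im[:,:,::-1][:240,40:456],(796,459),interpolation=cv2.INTER_CUBIC))
goal([.51,-.298,.15],178.5)
E
```

```text
t: 17.1
tool_pos: [0.5521, 0.0746, 0.2058]
tool_rot: [-2.264, -2.178, 0.001]
wrist_force: [0.7, 0.4, -0.7]
opening: 0.0118
t: 17.73
tool_pos: [0.5906, -0.2287, 0.2459]
tool_rot: [-2.263, -2.179, 0.0]
wrist_force: [1.3, 0.7, -0.0]
opening: 0.0114
t: 18.23
tool_pos: [0.586, -0.3485, 0.2455]
tool_rot: [-2.263, -2.177, 0.0]
wrist_force: [0.3, 1.8, -0.9]
opening: 0.0116
[ 0.0465 -0.0783  0.0957] [-2.000e-03  1.000e-03  3.131e+00] 18.275 0.011717491688215719
```

View pics/w4v.png

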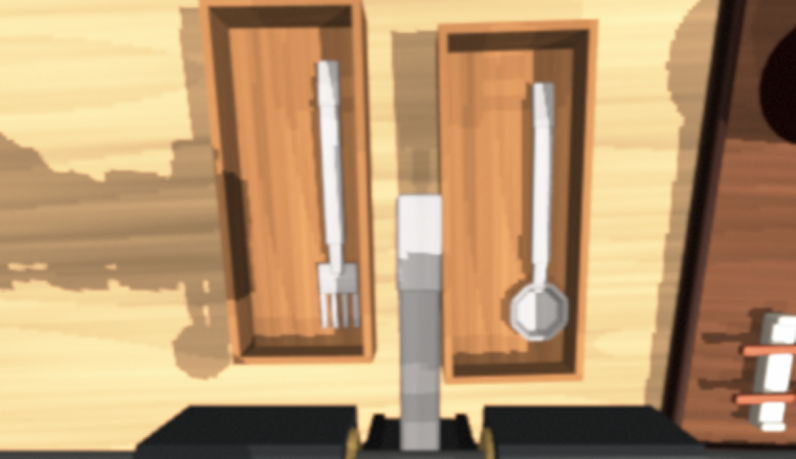

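The view shows the far box (202–374, 3–362) with the fork and the near box (438–597, 21–382) with the spoon (bowl at (539,311)). Computing the box frames.

```bash
python3 - <<'E'
from h import *
import pickle
c=pickle.load(open('w4.pkl','rb')); k=lambda p:np.array(p)*416/796+[40,0]
for n,v,t in [('fork',[(202,3),(360,2),(374,359),(233,362)],[(327,62),(338,295)]),('spoon',[(438,25),(597,21),(581,378),(445,382)],[(543,84),(539,311)])]:
    P=world(c,k(v),.04)[:,:2]; C=P.mean(0); x=(P[2]+P[3]-P[0]-P[1]); print(n,P.round(4).tolist(),C.round(4),np.linalg.norm(x)/2); x/=np.linalg.norm(x); y=np.array([-x[1],x[0]])
    I=world(c,k(t),.012)[:,:2]-C; print('yaw',np.degrees(np.arctan2(x[1],x[0])),'inside item local',np.c_[I@x,I@y].round(4).tolist())
goal([.51,-.298,.15],178.5)
E
```

```text
fork [[0.3919, -0.4621], [0.3948, -0.3747], [0.5975, -0.3789], [0.5959, -0.4696]] [ 0.495  -0.4213] 0.2034851020363648
yaw -1.634987514408993 inside item local [[-0.0793, 0.0198], [0.0631, 0.02]]
spoon [[0.4078, -0.3319], [0.4093, -0.2433], [0.6153, -0.2457], [0.6146, -0.3337]] [ 0.5118 -0.2886] 0.20641077322682172
yaw -0.5852919788931443 inside item local [[-0.0781, 0.021], [0.0628, 0.0218]]
[ 0.0465 -0.0783  0.0957] [-2.000e-03  1.000e-03  3.131e+00] 18.275 0.011717491688215719
```

```bash
python3 - <<'E'
from h import *
import pickle
k=lambda p:np.array(p)*416/796+[40,0]
c=pickle.load(open('w4.pkl','rb')); im=cv2.imread('pics/w4.png')
print('rest w4 (z .024), corners',world(c,k([(763,315),(752,428),(786,430)]),.024)[:,:2].round(4).tolist())
print('tray edge w4',world(c,k([(676,445),(727,0)]),.02)[:,:2].round(4).tolist())
print('w4 cam',c['xyz'],c['orientation'],monitor.read_state()['tool_pos'])
c2=pickle.load(open('w2.pkl','rb')); print('w2 spoon head, w4 spoon head', world(c2,np.array([(292,223)])*512/796,.01),world(c,k([(539,311)]),.01))
cs=imaging.get_calibration('scene'); im=cv2.imread('pics/scene0.png')
# project box rims from w4 estimate to the scene picture, for a look
o=cv2.resize(im[155:235,65:165],(800,640),interpolation=cv2.INTER_CUBIC)
for dy,col in((0,(255,0,0)),(.005,(0,255,0))):
  for C,a in(((.495,-.4213),-1.6),((.5118,-.2886),-.6)):
    a=np.radians(a); q=[[C[0]+x*np.cos(a)-y*np.sin(a),C[1]+dy+x*np.sin(a)+y*np.cos(a),.04] for x,y in((-.105,-.045),(.105,-.045),(.105,.045),(-.105,.045))]
    cv2.polylines(o,[(((pix(cs,q)-[65,155])+.5)*8).astype(np.int32)],True,col,1)
cv2.imwrite('pics/ov.png',o[:600])
E
```

```text
rest w4 (z .024), corners [[0.5814, -0.1225], [0.6604, -0.1214], [0.6628, -0.0977]]
tray edge w4 [[0.6726, -0.1712], [0.3949, -0.1617]]
w4 cam [ 0.51906457 -0.34672456  0.38486553] [2.13034525 2.04877645 0.25050598] [ 0.5865873  -0.34742697  0.24559075]
w2 spoon head, w4 spoon head [[ 0.57454822 -0.26999435  0.01      ]] [[ 0.57513084 -0.26703718  0.01      ]]
```

View pics/ov.png

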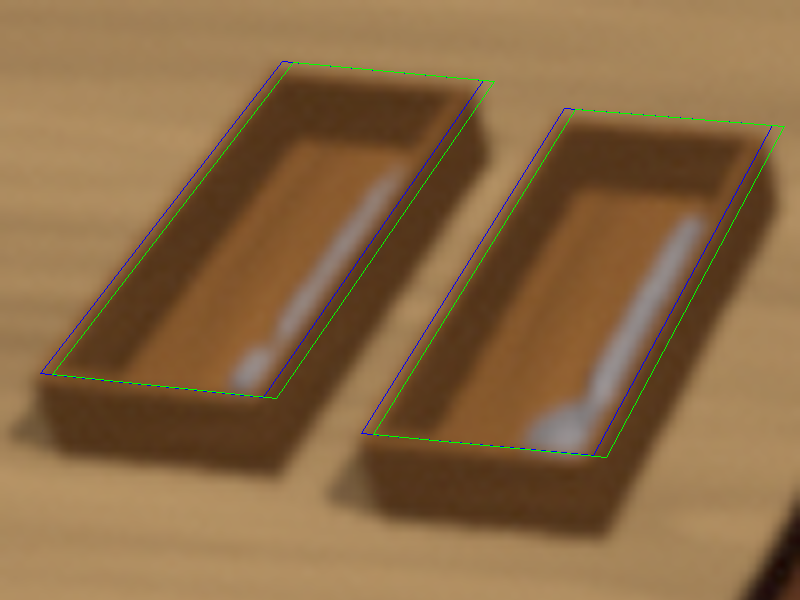

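```bash
python3 -m pendant '[[0.02,-0.02,0.02,0,0,0.18,1],[0.04,-0.04,0.04,0,0,0.36,1],[0.049,-0.06,0.06,0,0,0.54,1],[0.049,-0.073,0.08,0,0,0.72,1],[0.049,-0.073,0.1,0,0,0.9,1]]'; python3 -m pendant '[[0,0,0,0,0,0.18,1],[0,0,0,0,0,0.36,1],[0,0,0,0,0,0.54,1],[0,0,0,0,0,0.72,1],[0,0,0,0,0,0.9,1]]';python3 -m pendant '[[0,0,0,0,0,0.18,1],[0,0,0,0,0,0.36,1],[0,0,0,0,0,0.54,1],[0,0,0,0,0,0.72,1],[0,0,0,0,0,0.9,1]]'; python3 -c "
from h import *
goal([.514,-.298,.09],179.2)"
```

```text
t: 18.9
tool_pos: [0.5155, -0.2934, 0.1454]
tool_rot: [-2.984, -0.974, -0.003]
wrist_force: [0.5, 0.0, -0.3]
opening: 0.0113
t: 19.52
tool_pos: [0.5164, -0.2912, 0.1454]
tool_rot: [-3.108, 0.425, -0.001]
wrist_force: [-0.1, 1.2, -0.4]
opening: 0.0117
t: 20.15
tool_pos: [0.5174, -0.2888, 0.1451]
tool_rot: [-2.611, 1.737, 0.003]
wrist_force: [0.4, -0.1, 0.2]
opening: 0.0115
[0.0074 0.0069 0.0551] [-0.003  0.005  0.411] 20.15 0.011450164426083192
```

```bash
python3 -m pendant '[[0.0075,0.007,0.01,0,0.005,0.18,1],[0.0075,0.007,0.02,0,0.005,0.36,1],[0.0075,0.007,0.04,0,0.005,0.411,1],[0.0075,0.007,0.055,0,0.005,0.411,1],[0.0075,0.007,0.055,0,0.005,0.411,1]]'; python3 -c "
from h import *
goal([.514,-.298,.0325],179.2)"
```

```text
t: 20.78
tool_pos: [0.5135, -0.2972, 0.0887]
tool_rot: [-2.207, 2.232, 0.001]
wrist_force: [-0.2, -0.1, 0.1]
opening: 0.0114
[ 0.0009 -0.0004  0.0562] [-0.001  0.002  0.003] 20.775 0.011406729737034577
```

```bash
python3 -m pendant '[[0.001,0,0.02,0,0,0,1],[0.001,0,0.04,0,0,0,1],[0.001,0,0.053,0,0,0,1],[0.001,0,0.056,0,0,0,1],[0.001,0,0.056,0,0,0,1]]';  python3 -c "
from h import *
goal([.514,-.298,.0325],179.2)"
```

```text
t: 21.4
tool_pos: [0.5135, -0.2983, 0.0327]
tool_rot: [-2.207, 2.233, 0.001]
wrist_force: [-0.3, -0.7, 0.7]
opening: 0.0115
[-0.0003 -0.0005  0.0002] [-0.001  0.002  0.003] 21.4 0.011534437812922738
```

```bash
python3 -m pendant '[[0,0,0.001,0,0,0,0.63],[0,0,0.001,0,0,0,0.63],[0,0,0.001,0,0,0,0.63]]'; python3 -m pendant '[[0,0,-0.03,0,0,0,0.63],[0,0,-0.08,0,0,0,0.63],[0,0,-0.14,0,0,0,0.63],[0,0,-0.18,0,0,-0.18,0.63],[0,0,-0.18,0,0,-0.36,0.63]]';  python3 -c "
from h import *
goal([.5024,.398,.15],7.7)
im=imaging.capture('scene')[:,:,::-1]; cv2.imwrite('pics/s4.png',im)"
```

```text
t: 21.78
tool_pos: [0.5137, -0.2983, 0.032]
tool_rot: [-2.207, 2.232, 0.001]
wrist_force: [0.6, -0.4, 0.0]
opening: 0.016
t: 22.4
tool_pos: [0.5144, -0.3, 0.2154]
tool_rot: [-2.575, 1.794, -0.008]
wrist_force: [0.7, -0.2, -0.9]
opening: 0.0158
[-0.659  -0.2304  0.0652] [ 2.000e-03 -8.000e-03 -2.922e+00] 22.4 0.01576493751876308
```

```bash
python3 -m pendant '[[-0.05,-0.017,0,0,0,-0.18,0.3],[-0.1,-0.035,0,0,0,-0.36,0.3],[-0.15,-0.052,0,0,0,-0.54,0.3],[-0.2,-0.07,0,0,0,-0.72,0.3],[-0.25,-0.087,0,0,0,-0.9,0.3]]';  python3 -c "
from h import *
goal([.5024,.398,.15],7.7)"
```

```text
t: 23.08
tool_pos: [0.5059, -0.033, 0.2139]
tool_rot: [-3.103, 0.477, -0.006]
wrist_force: [0.7, -0.2, 0.7]
opening: 0.03
[-0.1331 -0.4099  0.0646] [ 1.00e-03 -5.00e-03 -2.01e+00] 23.075 0.029960655284014814
```

```bash
python3 -m pendant '[[-0.018,-0.055,0,0,0,-0.18,0.3],[-0.036,-0.11,0,0,0,-0.36,0.3],[-0.054,-0.165,0,0,0,-0.54,0.3],[-0.072,-0.22,0,0,0,-0.72,0.3],[-0.09,-0.275,0.02,0,0,-0.9,0.3]]';  python3 -c "
from h import *
goal([.5024,.398,.15],7.7)"
```

```text
t: 23.7
tool_pos: [0.5031, 0.2587, 0.1948]
tool_rot: [-3.0, -0.925, -0.009]
wrist_force: [0.9, 0.3, 0.1]
opening: 0.0305
[ 0.0776 -0.1155  0.0453] [ 0.003 -0.006 -1.107] 23.7 0.030492133435657834
```

```bash
python3 -m pendant '[[0.02,-0.03,0.02,0,0,-0.18,0.3],[0.04,-0.06,0.04,0,0,-0.36,0.3],[0.06,-0.09,0.06,0,0,-0.54,0.3],[0.078,-0.115,0.07,0,0,-0.72,0.3],[0.078,-0.115,0.08,0,0,-0.9,0.3]]';  python3 -c "
from h import *
goal([.5024,.398,.06],7.7)"
```

```text
t: 24.32
tool_pos: [0.5019, 0.4006, 0.1136]
tool_rot: [2.294, 2.146, 0.007]
wrist_force: [0.8, -1.0, -0.3]
opening: 0.0301
[-0.0028  0.0005  0.0536] [ 0.004 -0.003 -0.201] 24.325 0.030059797578436194
```

```bash
python3 -m pendant '[[-0.0028,0.0005,0.03,0,0,-0.18,0.3],[-0.0028,0.0005,0.054,0,0,-0.201,0.3],[-0.0028,0.0005,0.064,0,0,-0.201,0.3],[-0.0028,0.0005,0.064,0,0,-0.201,0.3]]' 25;  python3 -c "
from h import *
goal([.5024,.398,.025],7.7)"
```

```text
t: 24.82
tool_pos: [0.5022, 0.3976, 0.049]
tool_rot: [2.069, 2.363, 0.005]
wrist_force: [-0.3, 0.4, -0.1]
opening: 0.0302
[0.0004 0.0002 0.024 ] [ 0.003 -0.001 -0.002] 24.825 0.03020798474177065
```

```bash
python3 -m pendant '[[0,0,0.018,0,0,0,0.3],[0,0,0.024,0,0,0,0.3],[0,0,0.024,0,0,0,1],[0,0,0.024,0,0,0,1],[0,0,0.024,0,0,0,1]]' 25;  python3 -m pendant '[[0,0,0,0,0,0,1],[0,0,0,0,0,0,1],[0,0,0,0,0,0,1]]'; python3 -c "
from h import *
goal([.56,-.33,.25],-1)"
```

```text
t: 25.45
tool_pos: [0.5025, 0.3978, 0.0255]
tool_rot: [2.069, 2.363, 0.006]
wrist_force: [-0.9, -0.4, -0.1]
opening: 0.0115
t: 25.82
tool_pos: [0.5025, 0.3978, 0.0255]
tool_rot: [2.069, 2.363, 0.006]
wrist_force: [-0.2, 1.2, -0.4]
opening: 0.0115
[-0.7286 -0.0383 -0.226 ] [ 0.003 -0.002  0.15 ] 25.825 0.011521617991494619
```

```bash
python3 -m pendant '[[0,0,-0.06,0,0,0,1],[-0.04,0,-0.1,0,0,0.05,1],[-0.09,0,-0.14,0,0,0.1,1],[-0.15,0,-0.18,0,0,0.15,1],[-0.21,0,-0.22,0,0,0.15,1]]'; python3 -m pendant '[[-0.06,0,0,0,0,0,1],[-0.12,0.01,0,0,0,0,1],[-0.18,0.02,0,0,0,0,1],[-0.24,0.03,0,0,0,0,1],[-0.30,0.03,0,0,0,0,1]]'; python3 -c "
from h import *
goal([.56,-.33,.25],-1)"
```

```text
t: 26.45
tool_pos: [0.5273, 0.2046, 0.2349]
tool_rot: [2.242, 2.201, 0.007]
wrist_force: [0.2, 0.7, -0.2]
opening: 0.0116
t: 27.08
tool_pos: [0.5519, -0.0978, 0.2342]
tool_rot: [2.241, 2.201, 0.008]
wrist_force: [0.6, -0.3, -0.8]
opening: 0.0113
[-0.232   0.0123 -0.0164] [ 0.004 -0.003 -0.001] 27.075 0.011319547475310724
```

```bash
python3 -m pendant '[[-0.06,0,-0.01,0,0,0,1],[-0.12,0.01,-0.016,0,0,0,1],[-0.18,0.012,-0.016,0,0,0,1],[-0.232,0.012,-0.016,0,0,0,1],[-0.232,0.012,-0.016,0,0,0,1]]'; python3 -m pendant '[[0,0,0,0,0,0,1]]'; python3 - <<'E'
from h import *
import pickle
c=imaging.get_calibration('wrist'); im=imaging.capture('wrist'); cv2.imwrite('pics/w5.png',im[:,:,::-1]); pickle.dump(c,open('w5.pkl','wb'))
cv2.imwrite('pics/w5v.png',cv2.resize(im[:,:,::-1][:240,40:456],(796,459),interpolation=cv2.INTER_CUBIC))
goal([.4965,-.435,.1],-1.6)
E
```

```text
t: 27.7
tool_pos: [0.5568, -0.3359, 0.2495]
tool_rot: [2.249, 2.191, 0.003]
wrist_force: [-0.9, 0.2, -1.0]
opening: 0.0117
t: 27.82
tool_pos: [0.557, -0.3355, 0.2492]
tool_rot: [2.25, 2.191, 0.004]
wrist_force: [-0.5, 0.6, 0.1]
opening: 0.0116
[-0.1008 -0.0578  0.1492] [ 0.002 -0.     0.001] 27.875 0.011527070012874093
```

View pics/w5v.png

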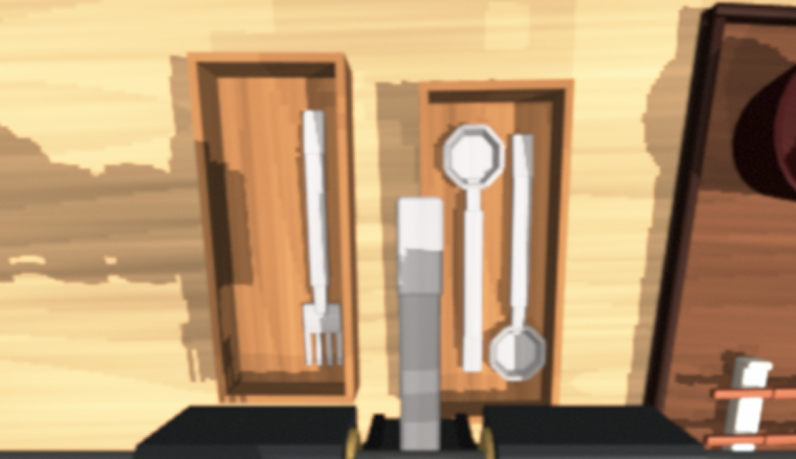

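The spoon lies flat beside its fellow, with its bowl at (473,157). I'll measure the fork box, using the laid spoon (known y −0.298) as a check.

```bash
python3 - <<'E'
from h import *
import pickle
c=pickle.load(open('w5.pkl','rb')); k=lambda p:np.array(p)*416/796+[40,0]
print('spoon',world(c,k([(472,157),(473,290),(472,368)]),.015)[:,:2].round(4).tolist())
P=world(c,k([(188,54),(347,53),(357,398),(222,402)]),.04)[:,:2]; print(P.round(4).tolist(),P.mean(0).round(4))
print('fork in',world(c,k([(313,112),(318,290),(322,330)]),.013)[:,:2].round(4).tolist())
F=world(c,k([(232,66),(335,66),(240,385)]),.04)[:,:2]; print(F.round(4).tolist())
E
```

```text
spoon [[0.4458, -0.2996], [0.5302, -0.2992], [0.5845, -0.3001]]
[[0.3892, -0.4636], [0.3911, -0.3729], [0.5965, -0.3784], [0.5969, -0.4679]] [ 0.4934 -0.4207]
fork in [[0.4163, -0.3993], [0.5276, -0.4041], [0.5551, -0.4033]]
[[0.396, -0.4392], [0.3976, -0.3802], [0.5855, -0.4547]]
```

```bash
python3 -m pendant '[[-0.05,-0.03,0.05,0,0,0,1],[-0.0995,-0.06,0.1,0,0,0,1],[-0.0995,-0.06,0.15,0,0,0,1],[-0.0995,-0.06,0.15,0,0,0,1]]'; python3 -c "
from h import *
goal([.4945,-.4335,.0315],-1.7);print(monitor.read_state()['joint_positions'])"
```

```text
t: 28.38
tool_pos: [0.4925, -0.4317, 0.0958]
tool_rot: [-2.248, -2.188, -0.002]
wrist_force: [-0.5, 2.3, -0.6]
opening: 0.0113
[-0.002   0.0022  0.0643] [-0.003 -0.004  0.003] 28.375 0.011259658278613312
[ 0.01401569  0.6097814   0.89082944  1.645179   -0.51287952  1.1420448
  2.58220989]
```

```bash
python3 -m pendant '[[-0.002,0.002,0.02,0,0,0,1],[-0.002,0.002,0.04,0,0,0,1],[-0.002,0.002,0.058,0,0,0,1],[-0.002,0.002,0.064,0,0,0,1],[-0.002,0.002,0.064,0,0,0,1]]'; python3 -c "
from h import *
goal([.4945,-.4335,.0315],-1.7);print(monitor.read_state()['joint_positions'])"
```

```text
t: 29.0
tool_pos: [0.4945, -0.4335, 0.0318]
tool_rot: [-2.248, -2.188, -0.002]
wrist_force: [-0.0, 0.9, -0.5]
opening: 0.0114
[0.     0.     0.0003] [-0.002 -0.004  0.003] 29.0 0.011432831322078079
[ 0.06865464  0.67312076  0.81076627  1.67854564 -0.55344673  1.03893589
  2.60666365]
```

```bash
python3 -m pendant '[[0,0,0.0008,0,0,0,0.65],[0,0,0.0008,0,0,0,0.65],[0,0,0.0008,0,0,0,0.65]]'; python3 -m pendant '[[0,0,-0.03,0,0,0,0.65],[0,0,-0.08,0,0,0,0.65],[0.03,0.02,-0.14,0,0,0.05,0.65],[0.08,0.04,-0.19,0,0,0.05,0.65],[0.13,0.07,-0.24,0,0,0.05,0.65]]'; python3 -m pendant '[[0.06,0.04,-0.02,0,0,0,0.65],[0.06,0.04,-0.02,0,0,0,0.65],[0.06,0.04,-0.02,0,0,0,0.65]]'; python3 - <<'E'
from h import *
im=imaging.capture('wrist'); cv2.imwrite('pics/w6.png',im[:,:,::-1]); cv2.imwrite('pics/w6v.png',cv2.resize(im[:,:,::-1][:260],(796,404),interpolation=cv2.INTER_CUBIC)); print(monitor.read_state()['t'])
E
```

```text
t: 29.38
tool_pos: [0.4946, -0.4337, 0.0314]
tool_rot: [-2.248, -2.188, -0.002]
wrist_force: [0.6, -0.1, -0.6]
opening: 0.0154
t: 30.0
tool_pos: [0.5561, -0.3265, 0.2523]
tool_rot: [-2.304, -2.13, -0.003]
wrist_force: [1.0, -0.1, -1.0]
opening: 0.0153
t: 30.38
tool_pos: [0.6011, -0.2692, 0.2723]
tool_rot: [-2.302, -2.133, -0.002]
wrist_force: [-0.9, -0.8, -1.0]
opening: 0.0151
30.425
```

View pics/w6v.png

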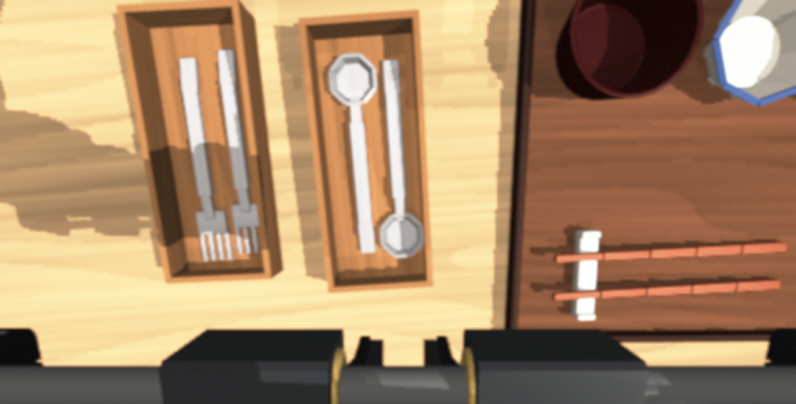

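Everything is in place. Fork and spoon lie flat beside their fellows. Both sticks cross the rest (575–600, 230–320) in parallel, with tips at column ~554, about 19 mm past it. Handing in.

```bash
python3 -c "
from cell import order; print(order.hand_in())"
```

```text
the job is handed in; nothing more can be done
None
```

I laid both chopsticks across the rest first, then put the spoon in the spoon box and the fork in the fork box. I handed the job in at about 30.4 s of the 72 s allowed.

**Last picture:**
- **Chopsticks:** they lie parallel and uncrossed across the rest. The thin ends poke about 19 mm past it towards the near short end. The thick ends point to the far side, and the scene picture shows them down on the tray floor.
- **Spoon and fork:** each lies flat beside its fellow. I turned the spoon end for end, so its bowl doesn't touch the other spoon's.
- **Bowls and dish:** I never touched the bowls or the dish. All three look unmoved in the picture taken once the sticks were down; the last one shows only the soup bowl and part of the dish.

**What went wrong or disagreed:**
- **Missed grip:** my first grip on the second chopstick missed because I lifted before the fingers had closed. A fresh look showed it hadn't moved, and the second try held.
- **Box positions:** the camera views disagreed by 3–5 mm. I used values in between and kept clearance. The force readings while lowering the spoon and fork showed no contact.

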